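# Un-nest two clay cups and set each in its drying row

### The arm

A 6-joint arm with a two-finger parallel gripper is mounted at the origin on the work surface. World frame = base frame: x ahead of the robot, y to its left, z up, the work surface at z = 0. Lengths are in mm, angles in degrees, forces in N, time in s.
With the tool pointing down it reaches from about 300 to 850 mm from the base axis. Payload 4.2 kg.
Tool frame: the origin (TCP) lies between the finger pads; the fingertips stand ahead of it and the grasp point (between the pads) lies 3 mm ahead of it (nose_length is the z of the fingertips in the tool frame, in mm); z points along the fingers, y is the line along which they close (so a half turn about z gives the same grasp; the last joint's range is limited). The gripper opens to 91 mm and grips with 3 to 60 N. Pads are 32 mm wide; open, the fingers measure 118 mm over their backs; the gripper's body (76 mm by 178 mm) begins 60 mm behind the grasp point.
Start: joints at [74.542, 18.312, 89.639, -0, 72.044, -1.146], TCP at [142.147, 557.167, 235.976] pointing down, gripper open.
Joint ranges: [-177.97, 177.97], [-48.28, 115.42], [12.27, 149.76], [-77.06, 257.06], [2.81, 150.46], [-146.56, 146.56]. Speed limits (degrees/s): [147.25, 147.25, 180, 180, 180, 180].

### API

Orientations are given as [roll, pitch, yaw] about the fixed x, y, z axes, in that order (R = Rz(yaw) Ry(pitch) Rx(roll)).
In Python, from workcell import state, grab_frame, camera_params, job_done, nose_length gives the robot as it stands.
- The arm moves only by the tool step_arm, never from a script. Its argument "plan" is a list that holds one entry, the list of rows, each a list of 5 numbers: the shift along the tool's x, y, z in cm, then the turn about the tool's z in rad, then the opening, from 0 (shut) to 1 (fully open). In form: [[[x, y, z, turn, gripper], ...]]. A call has 1 to 20 rows; each row is the pose to reach, as a shift and turn from the pose commanded when the call began, along the tool's axes at that moment; what a row does not reach only later rows make up. A row lasts 1/8 s, in which the tool goes at most 62.5 mm and 10.7 degrees, less where a joint would pass 70% of its speed; a pose out of reach is approached as far as the arm can. A call with a gripper value outside its range is refused whole. The fingers move at their own pace and stop on an object; "newtons" is the grip in N (left out, the last holds). Time passes only in rows, so rows that repeat a pose let the fingers close. It gives the time, the measured TCP pose, the force, the opening and the grip force at its end, in the units of the state.
- state(): the state, without advancing time (a new reading comes with each control period).
- grab_frame(name): name is "scene" or "top" or "wrist"; returns the picture (420x560x3 uint8, blue, green, red); there is no depth.
- camera_params(name): a dict with "camera_matrix" (3x3 intrinsics, pixels), "R" (3x3) and "t" (3): a world point X has camera coordinates R X + t; the wrist camera has in their place "mount" (4x4, takes a point from camera to tool coordinates, whose origin is the TCP and whose axes are the flange's). Camera axes: x right, y down, z forward; pixel columns grow to the right and rows downward; lengths in mm; the calibration is good to about 2 mm. The wrist camera is an equidistant fisheye: a pixel r from the principal point sees the ray r / f radians off the axis. A picture is of the moment at which its call begins: read the wrist's pose just before it. camera_params takes no time and is no camera call.
- job_done(): hands the job in; it is judged then, once.
The state is a dict: "time_s": time; "qpos": joint angles; "qvel": joint speeds; "effort": joint torques, N m; "ee_pos": TCP position; "ee_rot": TCP orientation; "force": force on the tool from outside, world axes, zero at the start; "torque": the same for the moment, N m; "gripper_width": finger opening in mm; "gripper_force": force on a finger pad.
Only numpy, scipy, OpenCV 4.12 (cv2) and the standard library are available. Lean on these libraries where they do the work, as an engineer would, in place of code of your own. Each camera call takes 0.05 s, during which the arm holds its last target. There are 200 camera calls.

### The job

Two unbaked clay cups stand nested mouth-down on the bench, the larger pulled over the smaller. Lift the larger one off while the smaller stays standing where it is, then stand each cup mouth-down on the centre of the empty paper round of its own plank: the larger in the row of large cups, the smaller in the row of small cups. They are brittle: set them down rather than drop them, and tip neither over.

Things in the scene. Friction and masses are not known exactly. Their poses are not given: they have to be found in the camera images.
- large_mid (a point): Centre, half-way up, of the larger clay cup: plain beige, mouth down, 56 mm high, 66 mm across at the rim (below), 60 at the closed foot (top), wall 5, foot 8 thick, about 0.18 kg. At first it hangs over the smaller cup, resting on its foot: top at 68 mm, 6 mm play all round, nothing within 60 mm beside it. z up, yaw means nothing. A metal paint pot 45 mm high stands nearby.
- small_mid (a point): Centre, half-way up, of the smaller clay cup: plain beige, mouth down, 60 mm high, 42 mm across at the rim (below), 36 at the closed foot (top), about 0.09 kg. It stands on the bench, at first inside the larger cup (only its lowest 12 mm shows). z up, yaw means nothing. No thing standing within reach is taller than 90 mm.
- large_place (a point): Centre of the empty white paper round (90 mm across) on the plank of large cups, at the plank's top, 15 mm above the bench. The fixed plank, 270 by 100 mm, has three rounds in a row 90 mm apart; two bear upside-down cups of the larger size, the empty one may be any of the three. x along the row, y across it (free of neighbours), z up.
- small_place (a point): Centre of the empty white paper round (66 mm across) on the plank of small cups, at the plank's top, 15 mm above the bench. The fixed plank, 216 by 100 mm, has three rounds in a row 72 mm apart; two bear upside-down cups of the smaller size, the empty one may be any of the three. x along the row, y across it (free of neighbours), z up.
Mind the look-alikes: they are no part of the job. Leave any yellow look-alike of the part that bears large_mid alone.

How it is judged (in metres and radians):
On the way:
1. the larger cup is lifted off and away (centres 70 mm apart) while the smaller stays standing near where it was (within 50 mm) (horizontal distance between large_mid and small_mid above 0.07 m and angle between small_mid's own z axis and vertical below 0.17 rad and distance of small_mid from where it was at the start of the episode below 0.05 m), for 0.1 s.
At the end, for the whole second after the job is handed in: Each cup stands mouth-down and at rest on its own plank, upright within about 10 degrees, its centre within 18 mm of the centre of the empty paper round (height within 10 mm of standing on the plank) (horizontal distance between large_mid and large_place below 0.018 m and z of large_mid in the frame of large_place between 0.018 and 0.038 m and angle between each of large_mid, small_mid's own z axis and vertical below 0.17 rad and linear speed of each of large_cup, small_cup below 0.02 m/s and horizontal distance between small_mid and small_place below 0.018 m and z of small_mid in the frame of small_place between 0.02 and 0.04 m); the robot touches nothing.
It fails at once if a cup is tipped over (leans by more than 45 degrees) (angle between any of large_mid, small_mid's own z axis and vertical above 0.8 rad).
It fails at once if the larger cup is dropped (falls free from more than about 25 mm) (linear speed of large_cup above 0.7 m/s and not (contact force between large_cup and the fingers above 0.2 N)).
It fails at once if the smaller cup is dropped (falls free from more than about 25 mm) (linear speed of small_cup above 0.7 m/s and not (contact force between small_cup and the fingers above 0.2 N)).
It also fails if it takes over 64 s, if anything falls off the work surface, if the arm or the gripper's body presses on something with over 40 N, if the wrist force passes 120 N, or if a joint passes its speed limit or range.

## Working session

There is one attempt and no reset: what is moved stays moved. The work goes in short steps, Python scripts to look and compute and a tool call to move; the robot and the scene stay as the last step left them, time stands still between calls to the robot, and variables do not carry over. Pictures are saved under pics/ and viewed, at most 10 in all, crops included, and the job is handed in when it is done.

Besides the shell and the picture viewer there is one more tool, called by a JSON object that holds its "name" and its "arguments", one argument or row to a line. step_arm: Moves the arm, as the interface text tells. Its arguments: {"type":"object","properties":{"plan":{"type":"array","items":{"type":"array","items":{"type":"array","items":{"type":"number"}}}},"newtons":{"type":"number"}},"required":["plan"]}

```bash
mkdir -p pics
python3 - <<'E'
from workcell import *
import cv2,numpy as np
print(state())
for n in("scene","top","wrist"):
    cv2.imwrite(f"pics/{n}0.png",grab_frame(n)); print(n,camera_params(n))
print(nose_length() if callable(nose_length) else nose_length)
E
```

```text
{'time_s': 0.0, 'qpos': array([ 7.45403130e+01,  1.83512054e+01,  8.97053146e+01,  1.39768916e-04,
        7.20444285e+01, -1.14681730e+00]), 'qvel': array([-0.05646196,  0.01374103,  0.08385466,  0.04729294, -0.00974386,
        0.02902818]), 'effort': array([-1.84598910e-03, -4.12462378e+01, -2.31966090e+01,  7.22762081e-02,
        4.57907771e-02, -1.67836506e-04]), 'ee_pos': array([142.03364187, 556.70458173, 235.13201612]), 'ee_rot': array([-1.79899074e+02, -2.15328266e-03,  1.65687085e+02]), 'force': array([0.00710527, 0.209241  , 0.09449225]), 'torque': array([ 0.0243912 , -0.00272281, -0.03012993]), 'gripper_force': 0.0, 'gripper_width': 90.9067051125015}
scene {'camera_matrix': array([[519.00514707,   0.        , 281.24990179],
       [  0.        , 519.00514707, 210.60261097],
       [  0.        ,   0.        ,   1.        ]]), 'R': array([[ 0.80930828,  0.58731518,  0.00899887],
       [ 0.34225221, -0.45905495, -0.81983656],
       [-0.47737148,  0.6665804 , -0.57252689]]), 't': array([-472.04444765, -155.90209583, 1300.18400759])}
top {'camera_matrix': array([[500.64575
[... 179 characters left out ...]
.00773622],
       [-0.99974231, -0.0135266 , -0.0182301 ],
       [ 0.01833257, -0.00749017, -0.99980389]]), 't': array([ -3.98969792, 571.63794975, 946.26530157])}
wrist {'camera_matrix': array([[325.1922621 ,   0.        , 281.42223639],
       [  0.        , 325.1922621 , 212.29492055],
       [  0.        ,   0.        ,   1.        ]]), 'mount': array([[ 1.20966253e-04, -9.69584327e-01, -2.44757467e-01,
         6.81952277e+01],
       [ 9.99999993e-01,  1.20808704e-04,  1.56564229e-05,
        -2.19507242e-01],
       [ 1.43886102e-05, -2.44757467e-01,  9.69584335e-01,
        -1.48249804e+02],
       [ 0.00000000e+00,  0.00000000e+00,  0.00000000e+00,
         1.00000000e+00]])}
22.0
```

View pics/top0.png

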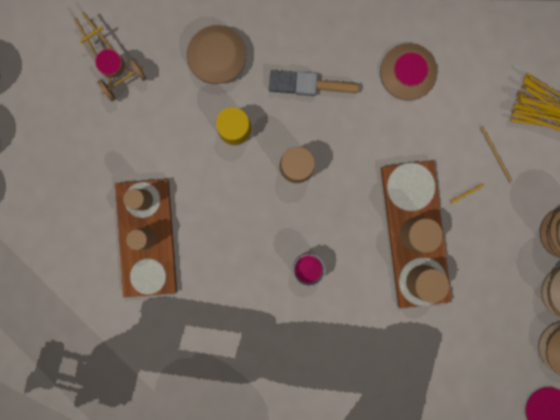

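View pics/scene0.png

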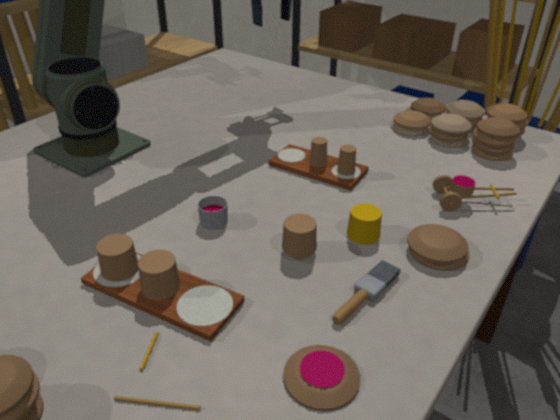

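Top view, candidates for the nested cup: beige at (297,163), a yellow look-alike at (233,125), and plank cups at (425,236), (431,285), (135,200) and (137,239). The free-standing beige cup at (297,163) fits. It is at (300,236) in the scene view. The paint pot is at (309,269). The empty rounds are large (411,187) and small (148,277). Next I confirm this in a crop and measure.

```bash
cat > h.py <<'E'
import cv2,numpy as np
from workcell import *
from scipy.optimize import least_squares
def proj(n,P):
    c=camera_params(n);q=np.atleast_2d(P)@c["R"].T+c["t"];q=q@c["camera_matrix"].T;return q[:,:2]/q[:,2:]
def unproj(n,uv,z):
    return least_squares(lambda p:(proj(n,[p[0],p[1],z])[0]-uv),[500,0]).x
def circ(x,y,z,r):
    a=np.linspace(0,2*np.pi,72);return np.c_[x+r*np.cos(a),y+r*np.sin(a),z+0*a]
def blob(n,im,seed,lo,hi):
    hsv=cv2.cvtColor(im,cv2.COLOR_BGR2HSV);m=cv2.inRange(hsv,lo,hi)
    m=cv2.morphologyEx(m,cv2.MORPH_OPEN,np.ones((3,3)))
    k,l,s,c=cv2.connectedComponentsWithStats(m);i=l[seed[1],seed[0]];return s[i],c[i]
def bb(P): return np.r_[P.min(0),P.max(0)]
E
python3 - <<'E'
from h import *
T=cv2.imread("pics/top0.png");S=cv2.imread("pics/scene0.png")
for im,p in((T,(297,163)),(T,(411,187)),(T,(148,277)),(T,(340,200)),(S,(300,245)),(S,(285,219)),(S,(265,250)),(S,(205,306)),(S,(291,155))):
    print(p,cv2.cvtColor(im,cv2.COLOR_BGR2HSV)[p[1],p[0]])
a=cv2.resize(T[110:310,250:470],None,fx=2,fy=2,interpolation=3)
b=cv2.resize(S[190:280,250:400],None,fx=2.6,fy=2.6,interpolation=3)
h=max(a.shape[0],b.shape[0]);c=np.zeros((h,a.shape[1]+b.shape[1]-30,3),np.uint8)
c=np.zeros((h,a.shape[1]+b.shape[1],3),np.uint8);c[:a.shape[0],:a.shape[1]]=a;c[:b.shape[0],a.shape[1]:]=b
cv2.imwrite("pics/crop.png",cv2.resize(c,(795,int(h*795/c.shape[1]))))
E
```

```text
(297, 163) [ 14 107 138]
(411, 187) [ 25  21 158]
(148, 277) [ 23  19 157]
(340, 200) [ 15  29 140]
(300, 245) [ 18 107  76]
(285, 219) [ 15  73 143]
(265, 250) [ 16  27 143]
(205, 306) [ 38  17 165]
(291, 155) [ 39  15 168]
```

View pics/crop.png

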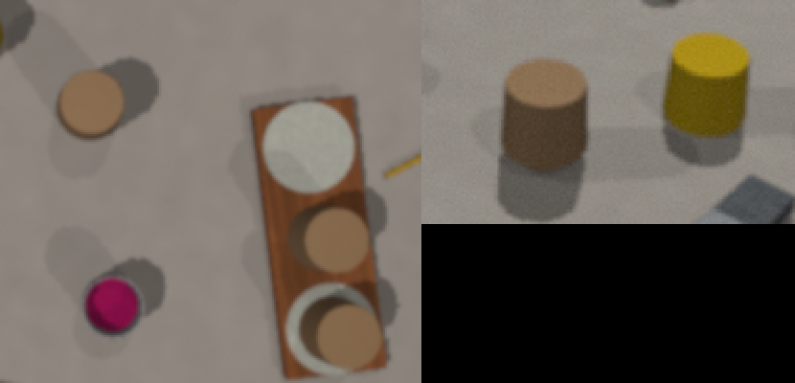

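The crop confirms it: the beige cup is free-standing and overlaps its base slightly, the yellow one stands apart, and the large round is empty at the top of its plank.

Run:
```python
from h import *
T=cv2.imread("pics/top0.png");S=cv2.imread("pics/scene0.png")
F={"top":T,"scene":S}
for n,seed in(("top",(411,187)),("top",(148,277)),("scene",(205,306)),("scene",(291,155))):
    s,c=blob(n,F[n],seed,(0,0,143),(60,27,255)); print(n,seed,s,c,unproj(n,c,15))
B={}
for n,seed in(("top",(297,163)),("scene",(300,245))):
    s,c=blob(n,F[n],seed,(8,55,20),(22,255,255)); B[n]=np.r_[s[0]-.5,s[1]-.5,s[0]+s[2]-.5,s[1]+s[3]-.5]
    print(n,s)
mod=lambda x,y,n:bb(proj(n,np.r_[circ(x,y,12,33),circ(x,y,68,30),circ(x,y,0,21)]))
for k in(["top"],["scene"],["top","scene"]):
    r=least_squares(lambda p:np.r_[tuple(mod(*p,n)-B[n] for n in k)],[650,-30]);print(k,r.x,r.fun.round(1))
# planks
for sx in((400,140,460,320),(100,165,190,310)):
    hsv=cv2.cvtColor(T,cv2.COLOR_BGR2HSV);m=cv2.inRange(hsv,(0,120,20),(13,255,255));z=np.zeros_like(m);z[sx[1]:sx[3],sx[0]-25:sx[2]]=m[sx[1]:sx[3],sx[0]-25:sx[2]]
    r=cv2.minAreaRect(cv2.findNonZero(z));b=cv2.boxPoints(r);print(r);W=np.array([unproj("top",q,15) for q in b]);print(W.round(),W.mean(0),[np.linalg.norm(W[i]-W[i-1]) for i in(0,1)],[np.degrees(np.arctan2(*(W[i]-W[i-1])[::-1])) for i in (0,1)])
```

```text
top (411, 187) [ 389  164   45   45 1574] [410.93773825 186.04447268] [ 610.70887086 -245.2120576 ]
top (148, 277) [132 260  32  33 841] [147.57788347 276.16171225] [435.005328   247.42532738]
scene (205, 306) [ 177  286   55   39 1670] [204.34191617 305.20898204] [ 608.02823773 -245.67423524]
scene (291, 155) [279 150  25  12 241] [291.19917012 154.99585062] [432.71626639 248.04063234]
top [ 280  146   35   37 1036]
scene [ 282  214   34   45 1338]
['top'] [647.25192068 -29.14846673] [-0.3 -0.2  0.3  0.2]
['scene'] [643.27588732 -28.14713303] [-0.7 -0.6  0.7  0.5]
['top', 'scene'] [645.64973921 -29.21097998] [-0.3  0.7  0.4  1.  -0.   0.1  1.5  1.3]
((415.99261474609375, 233.74850463867188), (141.94186401367188, 52.7369499206543), 82.80652618408203)
[[ 647. -188.]
 [ 660. -287.]
 [ 396. -323.]
 [ 382. -224.]] [ 521.26226288 -255.50164105] [np.float64(266.7660788464577), np.float64(99.81586311479141)] [np.float64(7.751041332568425), np.float64(-82.00163218044202)]
((145.53880310058594, 237.53353881835938), (113.8266372680664, 52.96918487548828), 85.84036254882812)
[[609. 312.]
 [618. 213.]
 [405. 194.]
 [397. 292.]] [507.41125011 252.54777447] [np.float64(213.18221188107051), np.float64(99.27372200242381)] [np.float64(5.251199979762729), np.float64(-85.02924584981089)]
```

{"name": "step_arm", "arguments": {
  "plan": [
    [[-8, -5.6, 0, -0.05, 1], [-16, -11.2, 0, -0.1, 1], [-24, -16.8, 0, -0.14, 1], [-32, -22.4, 0, -0.19, 1], [-40, -28, 1, -0.24, 1], [-46, -32.2, 2, -0.28, 1], [-52, -36.4, 3, -0.32, 1], [-58, -40.6, 3.6, -0.36, 1], [-63.3, -44.3, 3.6, -0.38, 1], [-63.3, -44.3, 3.6, -0.38, 1], [-63.3, -44.3, 3.6, -0.38, 1], [-63.3, -44.3, 3.6, -0.38, 1], [-63.3, -44.3, 3.6, -0.38, 1], [-63.3, -44.3, 3.6, -0.38, 1], [-63.3, -44.3, 3.6, -0.38, 1], [-63.3, -44.3, 3.6, -0.38, 1]]
  ]
}}

```text
time_s: 2.15
ee_pos: [645.3, -27.4, 200.3]
ee_rot: [180.0, -0.0, -172.5]
force: [-0.6, 0.1, -0.7]
gripper_width: 91.5
gripper_force: 0.0
```

```bash
cat >> h.py <<'E'
from scipy.spatial.transform import Rotation as Ro
def wproj(s,P):
    c=camera_params("wrist");R=Ro.from_euler("xyz",s["ee_rot"],degrees=True).as_matrix()
    q=(np.atleast_2d(P)-s["ee_pos"])@R;M=c["mount"];q=(q-M[:3,3])@M[:3,:3]
    K=c["camera_matrix"];rho=np.hypot(q[:,0],q[:,1]);th=np.arctan2(rho,q[:,2])
    return np.c_[K[0,2]+K[0,0]*th*q[:,0]/rho,K[1,2]+K[1,1]*th*q[:,1]/rho]
E
python3 - <<'E'
from h import *
s=state();im=grab_frame("wrist");cv2.imwrite("pics/w1.png",im);print(s["time_s"],s["ee_pos"],s["ee_rot"],wproj(s,[646,-29,68]))
x,y=646,-29
for c in(circ(x,y,68,30),circ(x,y,12,33)):cv2.polylines(im,[wproj(s,c).round().astype(int)],True,(0,255,0))
cv2.imwrite("pics/w1o.png",im)
E
```

```text
2.15 [645.31747491 -27.40374732 200.26122964] [ 1.79980440e+02 -2.31994591e-03 -1.72461497e+02] [[279.90285862 210.08283666]]
```

View pics/w1o.png

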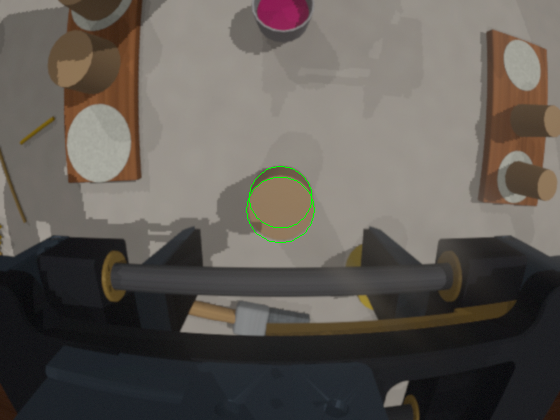

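The wrist view shows the cup at about (280,203), close to the predicted outline. The fingers straddle it well. I'll fit it numerically.

Run:
```python
from h import *
s=state();im=cv2.imread("pics/w1.png")
b,c=blob("w",im,(280,203),(8,60,20),(22,255,255));B=np.r_[b[0]-.5,b[1]-.5,b[0]+b[2]-.5,b[1]+b[3]-.5];print(b)
mod=lambda x,y:bb(np.r_[wproj(s,circ(x,y,12,33)),wproj(s,circ(x,y,68,30)),wproj(s,circ(x,y,0,21))])
r=least_squares(lambda p:mod(*p)-B,[646,-29]);print(r.x,r.fun)
```

```text
[ 247  167   67   73 3860]
[644.96976654 -29.1504159 ] [-0.15786563 -1.30285179  0.15652725  1.21308059]
```

{"name": "step_arm", "arguments": {
  "plan": [
    [[0, -0.18, 4, 0, 1], [0, -0.18, 7, 0, 1], [0, -0.18, 9.5, 0, 1], [0, -0.18, 12, 0, 1], [0, -0.18, 14, 0, 1], [0, -0.18, 15.5, 0, 1], [0, -0.18, 15.5, 0, 1], [0, -0.18, 15.5, 0, 1], [0, -0.18, 15.5, 0, 0.7], [0, -0.18, 15.5, 0, 0.6], [0, -0.18, 15.5, 0, 0.5], [0, -0.18, 15.5, 0, 0.5], [0, -0.18, 15.5, 0, 0.5], [0, -0.18, 15.5, 0, 0.5], [0, -0.18, 15.5, 0, 0.5]]
  ],
  "newtons": 18
}}

```text
time_s: 4.08
ee_pos: [646.3, -30.2, 45.1]
ee_rot: [180.0, 0.0, -172.5]
force: [-1.0, 1.0, 1.8]
gripper_width: 62.8
gripper_force: 18.0
```

Gripped at 62.8 mm. Lifting slowly, straight up.

{"name": "step_arm", "arguments": {
  "plan": [
    [[0, 0, -0.3, 0, 0.4], [0, 0, -0.8, 0, 0.4], [0, 0, -1.5, 0, 0.4], [0, 0, -2.3, 0, 0.4], [0, 0, -3.1, 0, 0.4], [0, 0, -3.9, 0, 0.4], [0, 0, -4.7, 0, 0.4], [0, 0, -5.5, 0, 0.4], [0, 0, -6.3, 0, 0.4], [0, 0, -7.1, 0, 0.4], [0, 0, -8, 0, 0.4], [0, 0, -9, 0, 0.4], [0, 0, -10, 0, 0.4], [0, 0, -11, 0, 0.4], [0, 0, -12, 0, 0.4], [0, 0, -12, 0, 0.4], [0, 0, -12, 0, 0.4]]
  ]
}}

```text
time_s: 6.2
ee_pos: [646.0, -30.3, 164.7]
ee_rot: [180.0, -0.0, -172.5]
force: [0.1, -1.3, -3.1]
gripper_width: 62.9
gripper_force: 17.9
```

Run:
```python
from h import *
s=state();print(s["ee_pos"],s["ee_rot"],s["force"],s["gripper_width"])
a=grab_frame("scene");b=grab_frame("wrist");cv2.imwrite("pics/lift.png",np.hstack([cv2.resize(a[100:310,180:420],(400,350)),cv2.resize(b[100:310,160:400],(400,350))]))
p=np.array([609.5,-245.5])-s["ee_pos"][:2];y=np.radians(s["ee_rot"][2])
print("tool x,y shift",p@[np.cos(y),np.sin(y)],p@[np.sin(y),-np.cos(y)])
```

```text
[645.9743254 -30.3462351 164.6611999] [ 1.79987550e+02 -3.42677468e-02 -1.72541674e+02] [ 0.113781   -1.34756518 -3.13834691] 62.909551141400705
tool x,y shift 64.09377670333318 -208.59891358844956
```

View pics/lift.png

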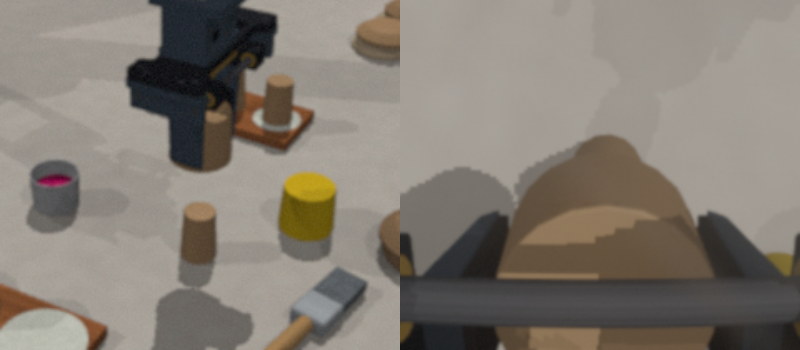

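The small cup still stands, and the larger one is clear in the grip. Carrying it over the large round.

{"name": "step_arm", "arguments": {
  "plan": [
    [[0.3, -1, 0, 0, 0.4], [0.9, -3, 0, 0, 0.4], [1.6, -5.2, 0, 0, 0.4], [2.4, -7.8, 0, 0, 0.4], [3.2, -10.4, 0, 0, 0.4], [4, -13, 0, 0, 0.4], [4.8, -15.6, 0, 0, 0.4], [5.5, -17.9, 0, 0, 0.4], [6, -19.5, 0, 0, 0.4], [6.3, -20.5, 0, 0, 0.4], [6.4, -20.9, 0, 0, 0.4], [6.4, -20.9, 1.5, 0, 0.4], [6.4, -20.9, 3.5, 0, 0.4], [6.4, -20.9, 5.5, 0, 0.4], [6.4, -20.9, 7.5, 0, 0.4], [6.4, -20.9, 9, 0, 0.4], [6.4, -20.9, 10.5, 0, 0.4], [6.4, -20.9, 11, 0, 0.4], [6.4, -20.9, 11, 0, 0.4]]
  ]
}}

```text
time_s: 8.68
ee_pos: [609.9, -245.8, 54.7]
ee_rot: [180.0, -0.0, -172.5]
force: [-0.2, 0.9, -1.6]
gripper_width: 62.8
gripper_force: 17.9
```

Run:
```python
from h import *
s=state();print(s["time_s"],s["ee_pos"],s["ee_rot"],s["force"])
a=grab_frame("scene");b=grab_frame("top");cv2.imwrite("pics/place1.png",np.hstack([cv2.resize(a[200:350,70:270],(400,300)),cv2.resize(b[130:280,340:540],(400,300))]))
```

```text
8.675 [ 609.9437353  -245.8463193    54.73357205] [ 1.79990180e+02 -7.05674108e-03 -1.72536868e+02] [-0.17452915  0.8972853  -1.57295264]
```

View pics/place1.png

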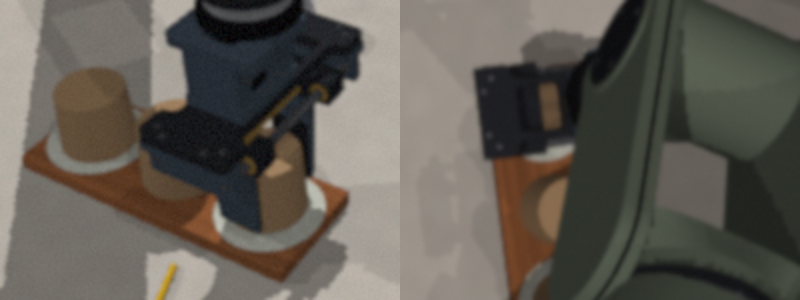

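The cup is just above and centred on its round. Lowering gently.

{"name": "step_arm", "arguments": {
  "plan": [
    [[0, 0, 0.15, 0, 0.4], [0, 0, 0.3, 0, 0.4], [0, 0, 0.4, 0, 0.4], [0, 0, 0.5, 0, 0.4], [0, 0, 0.6, 0, 0.4], [0, 0, 0.65, 0, 0.4], [0, 0, 0.65, 0, 0.4], [0, 0, 0.65, 0, 0.4]]
  ]
}}

```text
time_s: 9.78
ee_pos: [609.9, -245.9, 48.4]
ee_rot: [180.0, 0.0, -172.5]
force: [-0.5, 0.1, -2.5]
gripper_width: 62.6
gripper_force: 17.9
```

{"name": "step_arm", "arguments": {
  "plan": [
    [[0, 0, 0.05, 0, 0.4], [0, 0, 0.1, 0, 0.4], [0, 0, 0.1, 0, 0.4], [0, 0, 0.1, 0, 0.4]]
  ]
}}

```text
time_s: 10.28
ee_pos: [610.0, -245.9, 48.2]
ee_rot: [-180.0, 0.0, -172.5]
force: [-1.9, 0.1, 6.4]
gripper_width: 62.9
gripper_force: 18.1
```

Contact felt. Releasing, rising, and returning over the small cup.

{"name": "step_arm", "arguments": {
  "plan": [
    [[0, 0, 0, 0, 0.75], [0, 0, 0, 0, 0.8], [0, 0, 0, 0, 1], [0, 0, 0, 0, 1], [0, 0, 0, 0, 1], [0, 0, -1, 0, 1], [0, 0, -4, 0, 1], [0, 0, -8, 0, 1], [0, 0, -12, 0, 1], [0, 0, -14, 0, 1], [-1.5, 5, -14, 0.02, 1], [-3, 10, -14, 0.04, 1], [-4.7, 15, -14, 0.04, 1], [-6, 19.5, -14, 0.04, 1], [-6.4, 20.9, -14, 0.04, 1], [-6.4, 20.9, -14, 0.04, 1], [-6.4, 20.9, -14, 0.04, 1], [-6.4, 20.9, -14, 0.04, 1], [-6.4, 20.9, -14, 0.04, 1]]
  ]
}}

```text
time_s: 12.65
ee_pos: [646.1, -31.4, 187.5]
ee_rot: [-180.0, -0.0, -174.9]
force: [0.6, -0.2, 0.5]
gripper_width: 91.0
gripper_force: 0.0
```

Run:
```python
from h import *
s=state();print(s["time_s"],s["ee_pos"],s["ee_rot"])
im=grab_frame("wrist");sc=grab_frame("scene")
pv=im.copy()
seed=wproj(s,[645.5,-29.5,58])[0].astype(int)
hs=cv2.cvtColor(im,cv2.COLOR_BGR2HSV);print(seed,hs[seed[1],seed[0]])
b,c=blob("w",im,seed,(8,60,20),(22,255,255));B=np.r_[b[0]-.5,b[1]-.5,b[0]+b[2]-.5,b[1]+b[3]-.5];print(b)
mod=lambda x,y:bb(np.r_[wproj(s,circ(x,y,60,18)),wproj(s,circ(x,y,0,21))])
r=least_squares(lambda p:mod(*p)-B,[646,-29]);print(r.x,r.fun)
for q in(circ(*r.x,60,18),circ(*r.x,0,21)):cv2.polylines(pv,[wproj(s,q).round().astype(int)],True,(0,255,0))
cv2.imwrite("pics/w2.png",np.hstack([pv[100:310,180:400],sc[200:410,70:350]]))
p=r.x-s["ee_pos"][:2];y=np.radians(s["ee_rot"][2]);print("shift",p@[np.cos(y),np.sin(y)],p@[np.sin(y),-np.cos(y)])
```

```text
12.65 [646.13177908 -31.41535894 187.46929068] [-1.79996107e+02 -3.14787322e-04 -1.74911523e+02]
[284 209] [ 16  83 145]
[ 265  178   40   50 1659]
[644.39679161 -29.22599843] [-0.6053704  -1.53651509  0.60765415  1.37533297]
shift 1.5339666669217966 2.3346150057030113
```

View pics/w2.png

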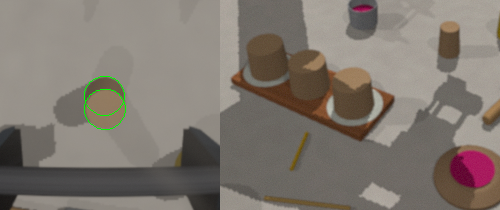

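The larger cup stands well centred on its round, and the small cup is upright and fits the outline. Grasping the small one.

{"name": "step_arm", "arguments": {
  "plan": [
    [[0.1, 0.22, 4, 0, 1], [0.1, 0.22, 7, 0, 1], [0.1, 0.22, 9.5, 0, 1], [0.1, 0.22, 12, 0, 1], [0.1, 0.22, 14, 0, 0.8], [0.1, 0.22, 15.2, 0, 0.7], [0.1, 0.22, 15.2, 0, 0.6], [0.1, 0.22, 15.2, 0, 0.55], [0.1, 0.22, 15.2, 0, 0.5], [0.1, 0.22, 15.2, 0, 0.45], [0.1, 0.22, 15.2, 0, 0.3], [0.1, 0.22, 15.2, 0, 0.3], [0.1, 0.22, 15.2, 0, 0.3], [0.1, 0.22, 15.2, 0, 0.3], [0.1, 0.22, 15.2, 0, 0.3]]
  ],
  "newtons": 12
}}

```text
time_s: 14.62
ee_pos: [645.4, -28.3, 36.0]
ee_rot: [-180.0, 0.1, -174.8]
force: [-0.8, -0.6, 5.1]
gripper_width: 39.9
gripper_force: 12.1
```

{"name": "step_arm", "arguments": {
  "plan": [
    [[0, 0, -0.5, 0, 0.3], [0, 0, -1.5, 0, 0.3], [0, 0, -3, 0, 0.3], [0, 0, -5, 0, 0.3], [0, 0, -7, 0, 0.3], [0, 0, -9, 0, 0.3], [0, 0, -10.5, 0, 0.3], [0, 0, -11.5, 0, 0.3], [0.6, 1, -11.5, 0, 0.3], [2, 3.2, -11.5, 0, 0.3], [3.9, 6.2, -11.5, 0, 0.3], [6, 9.5, -11.5, 0, 0.3], [8.1, 12.9, -11.5, 0, 0.3], [10.3, 16.4, -11.5, 0, 0.3], [12.5, 19.9, -11.5, 0, 0.3], [14.5, 23, -11.5, 0, 0.3], [16.4, 26, -11.5, 0, 0.3], [17.8, 28.3, -11.5, 0, 0.3], [18.4, 29.2, -11.5, 0, 0.3], [18.5, 29.4, -11.5, 0, 0.3]]
  ]
}}

```text
time_s: 17.12
ee_pos: [433.7, 248.0, 150.1]
ee_rot: [-180.0, -0.0, -174.8]
force: [-0.4, -0.2, -0.8]
gripper_width: 40.3
gripper_force: 12.0
```

Run:
```python
from h import *
s=state();print(s["time_s"],s["ee_pos"],s["ee_rot"],s["force"],s["gripper_width"])
p=np.array([434.3,247.6])-s["ee_pos"][:2];y=np.radians(s["ee_rot"][2]);print("shift",p@[np.cos(y),np.sin(y)],p@[np.sin(y),-np.cos(y)])
```

```text
17.125 [433.72536101 248.00020543 150.1265913 ] [-1.79970655e+02 -3.40404827e-02 -1.74765245e+02] [-0.37686128 -0.2327372  -0.78619916] 40.27547823726398
shift -0.5357289026594908 -0.450964407357631
```

{"name": "step_arm", "arguments": {
  "plan": [
    [[0, 0, 1.5, 0, 0.3], [0, 0, 3.5, 0, 0.3], [0, 0, 5.5, 0, 0.3], [0, 0, 7.2, 0, 0.3], [0, 0, 8.4, 0, 0.3], [0, 0, 9.2, 0, 0.3], [0, 0, 9.4, 0, 0.3], [0, 0, 9.4, 0, 0.3]]
  ]
}}

```text
time_s: 18.12
ee_pos: [434.6, 248.0, 56.7]
ee_rot: [180.0, 0.0, -174.8]
force: [-0.2, -0.0, -0.2]
gripper_width: 40.0
gripper_force: 12.0
```

Run:
```python
from h import *
s=state();print(s["time_s"],s["ee_pos"],s["force"])
a=grab_frame("scene");b=grab_frame("wrist");cv2.imwrite("pics/place2.png",np.hstack([cv2.resize(a[110:230,240:400],(400,300)),cv2.resize(b[60:330,100:460],(400,300))]))
```

```text
18.125 [434.584122   247.97552474  56.66631794] [-0.22774336 -0.01553132 -0.18092046]
```

View pics/place2.png

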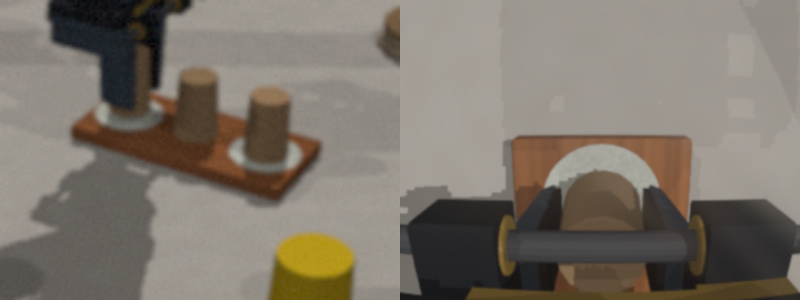

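The small cup hovers upright, centred over its round. Lowering to contact.

{"name": "step_arm", "arguments": {
  "plan": [
    [[0, 0, 0.15, 0, 0.3], [0, 0, 0.3, 0, 0.3], [0, 0, 0.4, 0, 0.3], [0, 0, 0.5, 0, 0.3], [0, 0, 0.55, 0, 0.3], [0, 0, 0.55, 0, 0.3], [0, 0, 0.55, 0, 0.3]]
  ]
}}

```text
time_s: 19.1
ee_pos: [434.3, 247.9, 51.1]
ee_rot: [180.0, 0.0, -174.8]
force: [-0.9, 0.1, 1.1]
gripper_width: 39.9
gripper_force: 12.0
```

{"name": "step_arm", "arguments": {
  "plan": [
    [[0, 0, 0.05, 0, 0.3], [0, 0, 0.08, 0, 0.3], [0, 0, 0.08, 0, 0.3], [0, 0, 0.08, 0, 0.3]]
  ]
}}

```text
time_s: 19.6
ee_pos: [434.3, 247.9, 51.0]
ee_rot: [180.0, 0.0, -174.8]
force: [-2.1, -1.1, 6.9]
gripper_width: 40.3
gripper_force: 12.2
```

Contact. Release and rise.

{"name": "step_arm", "arguments": {
  "plan": [
    [[0, 0, 0, 0, 0.5], [0, 0, 0, 0, 0.6], [0, 0, 0, 0, 0.75], [0, 0, 0, 0, 0.8], [0, 0, 0, 0, 0.8], [0, 0, -1, 0, 0.8], [0, 0, -3, 0, 0.8], [0, 0, -6, 0, 0.8], [0, 0, -10, 0, 0.8], [0, 0, -14, 0, 0.8], [0, 0, -16, 0, 0.8], [0, 0, -16, 0, 0.8], [0, 0, -16, 0, 0.8], [0, 0, -16, 0, 0.8]]
  ]
}}

```text
time_s: 21.35
ee_pos: [433.7, 247.6, 209.0]
ee_rot: [-179.9, -0.1, -174.8]
force: [-0.2, -0.4, 0.0]
gripper_width: 72.9
gripper_force: 0.0
```

Run:
```python
from h import *
s=state();print(s["time_s"],s["ee_pos"])
a=grab_frame("scene");cv2.imwrite("pics/fin.png",cv2.resize(a[110:350,70:390],(800,600)))
```

```text
21.35 [433.68957737 247.55093446 208.96546902]
```

View pics/fin.png

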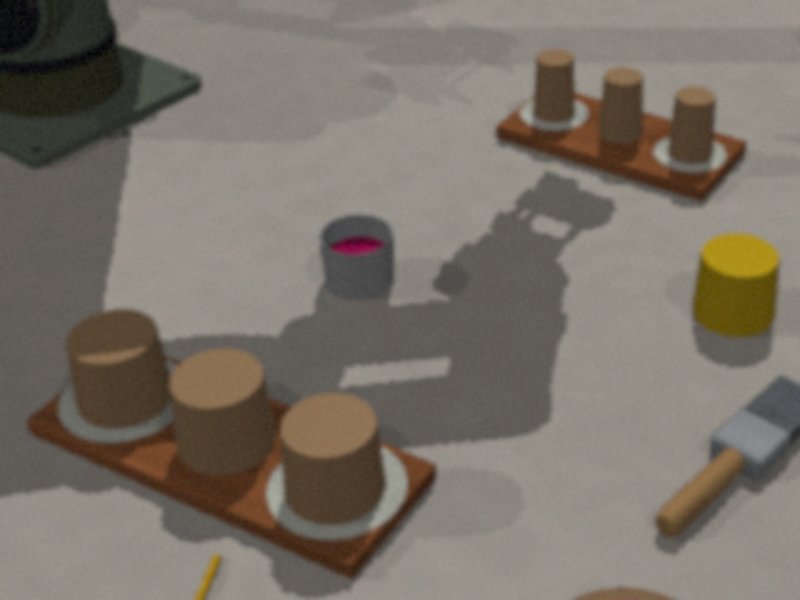

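Both cups stand upright and centred: large at (330,460), small at (554,90). The robot touches nothing.

```bash
python3 -c "from workcell import *; print(job_done())"
```

```text
the job is handed in; nothing more can be done
None
```

I lifted the larger cup off with the smaller left standing, set both mouth-down and upright on their own empty rounds, and handed the job in at about 21 s; no verdict came back.

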